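Pull two nested guide sleeves apart and sort them by size

ROBOT

A 7-joint arm with a two-finger parallel gripper is mounted at the origin on the work surface; the furniture and walls round the work are solid. World frame = base frame: x ahead of the robot, y to its left, z up, the work surface at z = 0. Lengths are in m, angles in rad, forces in N, time in s.
With the tool pointing down it reaches from about 0.425 to 0.875 m from the base axis. Payload 4.7 kg.
Tool frame: the origin (TCP) lies midway between the tips of the shut fingers; the grasp point (between the pads) lies 19 mm behind it; z points along the fingers, x is the direction in which the jaws open and shut, and the axes are right-handed (so a half turn about z gives the same grasp; the last joint's range is limited). The gripper opens to 87 mm and grips with 3 to 60 N. Pads are 19 mm wide; open, the fingers measure 117 mm over their backs; the gripper's body (75 mm by 190 mm) begins 51 mm behind the grasp point.
Start: joints at [1.271, 0.321, -0.07, 1.45, 0.023, 1.371, -0.057], TCP at [0.201, -0.618, 0.223] pointing down, gripper open.
Joint ranges: [-2.86, 2.86], [-0.3, 2.09], [-1.38, 1.24], [0.06, 2.45], [-1.56, 4.7], [0.09, 2.05], [-2.69, 2.69]. Speed limits (rad/s): [2.57, 2.57, 3.14, 3.14, 3.14, 3.14, 3.14].

INTERFACE

Orientations are given as a rotation vector (axis times angle).
In Python, from bench import get_state, eyes, ticket gives the robot as it stands.
- The arm moves only by the tool carry_out, never from a script. Its argument "motion" is a list of rows, each a list of 2 entries, a list of its own where there are three numbers: the shift along the world's x, y, z in m, then the turn about the world's z in rad. A call has 1 to 20 rows; each row is the pose to reach, as a shift and turn from the pose commanded when the call began; what a row does not reach only later rows make up. A row lasts 1/10 s, in which the tool goes at most 50 mm and 8.59 degrees, less where a joint would pass 70% of its speed; a pose out of reach is approached as far as the arm can. A call with a gripper value outside its range is refused whole. "grip" is the gripper command: -1 is fully open, 1 is shut, values between are in proportion, set as the call begins (left out, the last holds). The fingers move at their own pace and stop on an object; "squeeze" is the grip in N (left out, the last holds). Time passes only in rows, so rows that repeat a pose let the fingers close. It gives the time, the measured TCP pose, the force and the opening at its end, in the units of the state.
- get_state(): the state, without advancing time (a new reading comes with each control period).
- eyes.get_image(name): name is "side" or "top" or "wrist"; returns a dict with "pixels" (400x640x3 uint8, blue, green, red), "mtx" (3x3 intrinsics, pixels), "extrinsics" (4x4, takes a point from camera to world coordinates). Camera axes: x right, y down, z forward; pixel columns grow to the right and rows downward; lengths in m; the calibration is good to about 2 mm. The wrist camera is an equidistant fisheye: a pixel r from the principal point sees the ray r / f radians off the axis. A picture is of the moment at which its call begins. There is no depth.
- ticket.close_job(): hands the job in, once; it reports no verdict.
The state is a dict: "time": time; "joint_positions": joint angles; "qd": joint speeds; "joint_torque": joint torques, N m; "position": TCP position; "tool_rot": TCP orientation; "ft_force": force on the tool from outside, world axes, zero at the start; "torque": the same for the moment, N m; "grip_width": opening from 0.0 (shut) to 1.0 (fully open).
Only numpy, scipy, OpenCV 4.12 (cv2) and the standard library are available. Lean on these libraries where they do the work, as an engineer would, in place of code of your own. Each camera call takes 0.05 s, during which the arm holds its last target. There are 200 camera calls.

TASK

A small steel guide sleeve has been put away standing inside a large brass one. Pull the two apart and stand each of them upright, flat on the floor of the blue row tray of its own size, in the free space beside the sample sleeve that is fixed there.

Things in the scene. Friction and masses are not known exactly. Their poses are not given: they have to be found in the camera images.
- sleeve_small: Loose small sleeve: steel tube 30 mm across, bore 18, 70 mm tall, 0.2 kg. Origin: centre of its underside, z up its axis. It stands on the bench inside the loose large sleeve with 4 mm play all round; its top 30 mm stick out. Beware the fixed upright grey mould half left of the work (x 0.34 to 0.48, y -0.13 to 0.08), 0.26 m high, 0.39 m with its T-handle: pass over or round it.
- sleeve_large: Loose large sleeve: brass tube open at both ends, 50 mm across, bore 38, 40 mm tall, 0.3 kg. Origin: centre of its underside, z up its axis. It stands on the bench round the small sleeve. This pair and the two trays stand side by side, in any order.
- tray_small: Row tray for the small size: blue, fixed, 154 mm long (its x, roughly away from the robot) by 64 wide (y), rim 12 mm high, walls and floor 5 mm thick (floor 5 mm above the bench, 54 mm wide inside). Origin: centre of its underside. A steel sample sleeve, 30 mm across, 70 tall, is fixed at x = -38 mm, in the half nearer the robot; the free half's middle is x = +35 mm, y = 0.
- tray_large: Row tray for the large size: blue, fixed, 154 mm long (its x, roughly away from the robot) by 84 wide (y), rim 12 mm high, walls and floor 5 mm thick (floor 5 mm above the bench, 74 mm wide inside). Origin: centre of its underside. A brass sample sleeve, 50 mm across, 40 tall, is fixed at x = -38 mm, in the half nearer the robot; the free half's middle is x = +35 mm, y = 0.
There are look-alikes about, which are no part of the job. What is shaped like the sleeve_small but brown or turquoise is not meant.

How it is judged:
On the way:
1. the two sleeves are apart (horizontal distance between sleeve_small and sleeve_large above 0.05 m), for 0.2 s.
At the end, for the whole second after the job is handed in: The small sleeve stands in the small tray and the large sleeve in the large tray, each beyond the sample and within the walls, flat on the tray floor (underside within 4 mm of it), upright within 7 degrees, released and at rest (x of sleeve_small in the frame of tray_small between -0.012 and 0.065 m and y of sleeve_small in the frame of tray_small between -0.02 and 0.02 m and z of sleeve_small in the frame of tray_small below 0.009 m and angle between each of sleeve_small, sleeve_large's own z axis and vertical below 0.12 rad and x of sleeve_large in the frame of tray_large between 0 and 0.065 m and y of sleeve_large in the frame of tray_large between -0.02 and 0.02 m and z of sleeve_large in the frame of tray_large below 0.009 m and linear speed of each of sleeve_small, sleeve_large below 0.02 m/s); the robot touches nothing.
It also fails if it takes over 58 s, if anything falls off the work surface, if the arm or the gripper's body presses on something with over 40 N, if the wrist force passes 120 N, or if a joint passes its speed limit or range.

## Working session

There is one attempt and no reset: what is moved stays moved. The work goes in short steps, Python scripts to look and compute and a tool call to move; the robot and the scene stay as the last step left them, time stands still between calls to the robot, and variables do not carry over. Pictures are saved under pics/ and viewed, about 8 in all and at most 12, crops included, and the job is handed in when it is done.

Besides the shell and the picture viewer there is one more tool, called after "Call:" as name(argument=value, ...), one argument or row to a line, values as JSON. carry_out: Moves the arm, as the interface text tells. Its arguments: {"type":"object","properties":{"motion":{"type":"array","items":{"type":"array"}},"grip":{"type":"number"},"squeeze":{"type":"number"}},"required":["motion"]}

```bash
mkdir -p pics; cat > h.py <<'E'
import numpy as np, cv2
from bench import get_state, eyes, ticket
def grab(n,f):
    d=eyes.get_image(n); cv2.imwrite(f'pics/{f}.png',np.array(d['pixels'])); np.savez(f'pics/{f}.npz',K=d['mtx'],T=d['extrinsics']); return d
def ray(f,u,v,fish=False):
    c=np.load(f'pics/{f}.npz');K,T=c['K'],c['T']
    x=(u-K[0,2])/K[0,0];y=(v-K[1,2])/K[1,1]
    if fish:
        r=np.hypot(x,y);d=np.array([np.sin(r)*x/r,np.sin(r)*y/r,np.cos(r)])
    else: d=np.array([x,y,1.])
    return T[:3,3],T[:3,:3]@d
def at(f,u,v,z,fish=False):
    o,d=ray(f,u,v,fish);return (o+d*(z-o[2])/d[2]).round(4)
E
python3 - <<'E'
from h import *
a=grab('side','s0');b=grab('top','t0')
for d in(a,b): print(d['mtx'],np.round(d['extrinsics'],3))
s=get_state();print(s['time'],s['position'],s['tool_rot'],s['grip_width'])
E
```

```text
[[407.76737541   0.         316.88520401]
 [  0.         407.76737541 194.18576926]
 [  0.           0.           1.        ]] [[ 0.999  0.032 -0.007  0.437]
 [ 0.023 -0.52   0.854 -1.092]
 [ 0.023 -0.854 -0.52   0.485]
 [ 0.     0.     0.     1.   ]]
[[402.49439302   0.         320.84002026]
 [  0.         402.49439302 208.01625743]
 [  0.           0.           1.        ]] [[-0.003 -0.995  0.101  0.351]
 [-1.     0.003 -0.005 -0.331]
 [ 0.004 -0.101 -0.995  0.887]
 [ 0.     0.     0.     1.   ]]
0.1 [ 0.20043804 -0.61780617  0.22157481] [-2.54053781e+00  1.84647906e+00  2.24687715e-03] 1.002895584805252
```

View pics/t0.png

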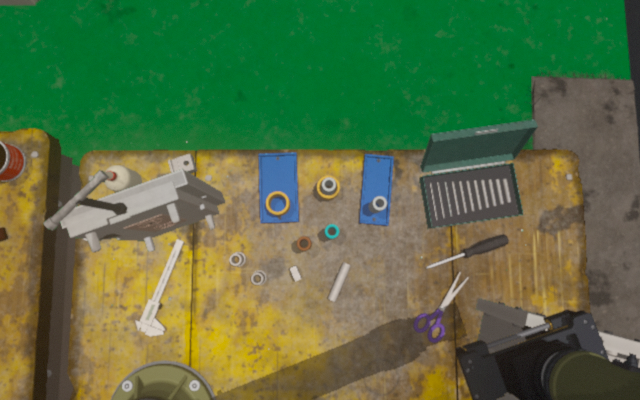

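View pics/s0.png

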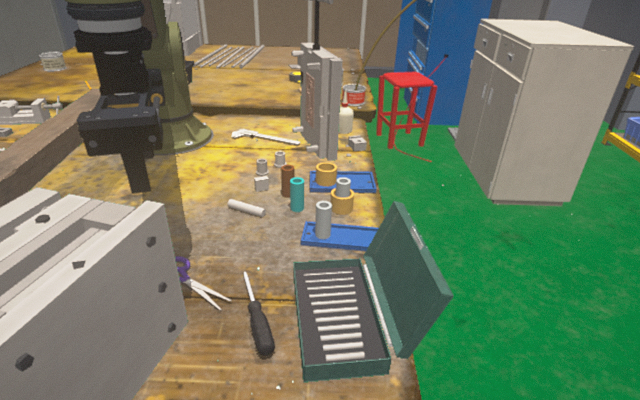

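```bash
python3 - <<'E'
from h import *
im=cv2.imread('pics/t0.png')
cv2.imwrite('pics/c0.png',cv2.resize(im[145:255,245:405],None,fx=5,fy=5,interpolation=cv2.INTER_CUBIC))
hsv=cv2.cvtColor(im,cv2.COLOR_BGR2HSV)
m=cv2.inRange(hsv,(100,120,60),(125,255,255))
n,l,st,c=cv2.connectedComponentsWithStats(m)
for i in range(1,n):
    if st[i,4]>300:
        p=np.argwhere(l==i)[:,::-1].astype(np.float32)
        w=np.array([at('t0',u,v,.010) for u,v in p])[:,:2].astype(np.float32)
        r=cv2.minAreaRect(w);print(st[i],r)
for n,u,v,z in [('pair',328,185,.07),('turq',332,231,.07),('brown',303,243,.07)]: print(n,at('t0',u,v,z))
E
```

```text
[ 259  153   39   69 1937] ((0.4873482286930084, -0.2409767210483551), (0.15204903483390808, 0.08158969134092331), 2.125861644744873)
[ 360  154   33   71 1649] ((0.4822810888290405, -0.45711615681648254), (0.06301165372133255, 0.1538151055574417), 84.64201354980469)
pair [ 0.4817 -0.3496  0.07  ]
turq [ 0.3874 -0.3572  0.07  ]
brown [ 0.3633 -0.2985  0.07  ]
```

View pics/c0.png

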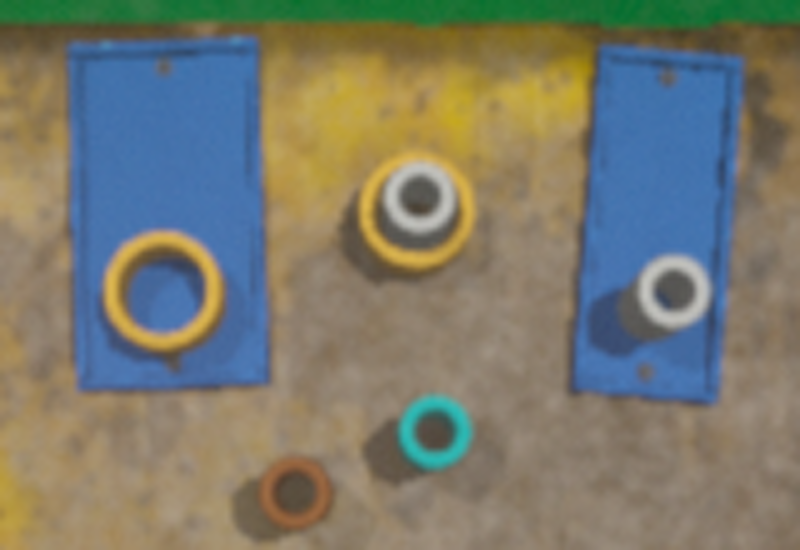

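Candidates in the top view: the steel-in-brass pair (329,184), steel sample in the small tray (379,203), brown (303,243), turquoise (332,231), and two short grey bushings (237,260) and (258,278). The crop confirms the pair stands between the trays, with the large tray on its left and the small tray on its right. I take the pair.

```bash
python3 - <<'E'
from h import *
print('small',at('t0',328.9,184.3,.07),'large',at('t0',328,187,.04))
print('samples', at('t0',245+674.5/5-.5,145+291.5/5-.5,.07), at('t0',245+163.5/5-.5,145+291.5/5-.5,.045))
print('lid',at('t0',425,165,.1),at('t0',533,122,.1))
for x,y,a in((.4823,-.4571,-5.36),(.4873,-.2410,2.13)):
    e=np.array([np.cos(np.radians(a)),np.sin(np.radians(a))]);print('sample pred',np.array([x,y])-.038*e,'free',np.array([x,y])+.035*e)
E
```

```text
small [ 0.4832 -0.3514  0.07  ] large [ 0.4822 -0.3503  0.04  ]
samples [ 0.4447 -0.4545  0.07  ] [ 0.4481 -0.243   0.045 ]
lid [ 0.5167 -0.5421  0.1   ] [ 0.6043 -0.7624  0.1   ]
sample pred [ 0.44446616 -0.4535503 ] free [ 0.51714696 -0.46036946]
sample pred [ 0.44932626 -0.24241234] free [ 0.52227582 -0.23969916]
```

Call:
carry_out(
  motion=[
    [[0.03, 0.03, 0.0], 0.14],
    [[0.06, 0.06, 0.0], 0.28],
    [[0.09, 0.09, 0.0], 0.42],
    [[0.12, 0.12, 0.0], 0.56],
    [[0.15, 0.15, 0.0], 0.7],
    [[0.18, 0.18, 0.0], 0.84],
    [[0.21, 0.21, 0.0], 0.98],
    [[0.24, 0.24, 0.0], 1.12],
    [[0.26, 0.26, 0.0], 1.257],
    [[0.28, 0.268, 0.0], 1.257],
    [[0.28, 0.268, 0.0], 1.257],
    [[0.28, 0.268, 0.0], 1.257],
    [[0.28, 0.268, 0.0], 1.257],
  ],
  grip=-1,
)

```text
time: 1.4
position: [0.4792, -0.3516, 0.2222]
tool_rot: [3.141, -0.004, -0.002]
ft_force: [0.3, -0.9, 0.6]
grip_width: 1.003
```

```bash
python3 - <<'E'
from h import *
d=grab('wrist','w1');print(d['mtx'],np.round(d['extrinsics'],3))
s=get_state();print(s['position'],s['tool_rot'],s['joint_positions'])
E
```

```text
[[309.70691629   0.         315.58906856]
 [  0.         309.70691629 200.90235241]
 [  0.           0.           1.        ]] [[ 1.    -0.003 -0.001  0.48 ]
 [-0.003 -0.954 -0.3   -0.269]
 [ 0.     0.3   -0.954  0.384]
 [ 0.     0.     0.     1.   ]]
[ 0.47917609 -0.35164052  0.22230847] [ 3.14128848e+00 -4.15395409e-03 -1.56258458e-03] [ 0.95465841  0.23076016 -0.42976871  1.5832458   0.09861619  1.34967959
  0.51056813]
```

View pics/w1.png

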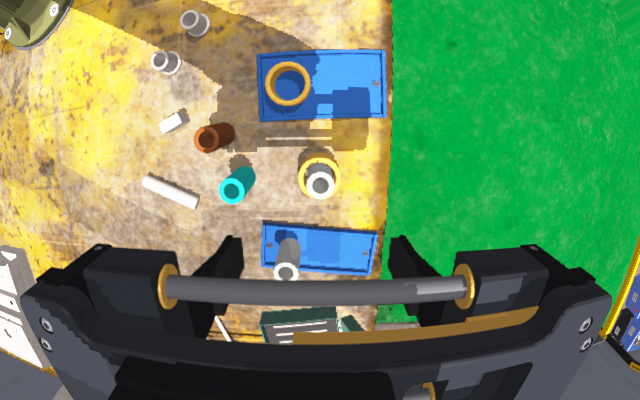

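The wrist view shows the small sleeve's steel rim at (320,185) inside the brass ring, with the trays above and below it in the image. The jaw axis runs along world x.

```bash
python3 - <<'E'
from h import *
print(at('w1',320.5,185,.07,True), at('w1',286,272,.075,True), at('w1',288,83,.045,True))
hsv=cv2.cvtColor(cv2.imread('pics/w1.png'),cv2.COLOR_BGR2HSV)
m=cv2.inRange(hsv,(100,120,60),(125,255,255))
n,l,st,c=cv2.connectedComponentsWithStats(m)
for i in range(1,n):
    if st[i,4]>1500 and st[i,0]<400 and st[i,1]<300:
        w=np.array([at('w1',u,v,.011,True) for v,u in np.argwhere(l==i)])[:,:2].astype(np.float32)
        print(st[i],cv2.minAreaRect(w))
E
```

```text
[ 0.4844 -0.3503  0.07  ] [ 0.4448 -0.4521  0.075 ] [ 0.45   -0.2427  0.045 ]
[ 257   49  130   73 6935] ((0.48707515001296997, -0.24122869968414307), (0.15388710796833038, 0.08377589285373688), 2.1210927963256836)
[ 261  222  117   54 4279] ((0.4822864532470703, -0.4553256928920746), (0.06737978756427765, 0.15359026193618774), 84.03838348388672)
```

Call:
carry_out(
  motion=[
    [[0.003, 0.0, -0.04], 0],
    [[0.003, 0.0, -0.08], 0],
    [[0.003, 0.0, -0.11], 0],
    [[0.003, 0.0, -0.13], 0],
    [[0.003, 0.0, -0.13], 0],
    [[0.003, 0.0, -0.13], 0],
  ],
)

```text
time: 2.05
position: [0.4831, -0.3511, 0.093]
tool_rot: [3.141, -0.002, -0.0]
ft_force: [0.6, 0.4, 1.0]
grip_width: 1.002
```

Call:
carry_out(
  motion=[
    [[0.001, 0.0, -0.03], 0],
    [[0.001, 0.0, -0.045], 0],
    [[0.001, 0.0, -0.047], 0],
    [[0.001, 0.0, -0.047], 0],
    [[0.001, 0.0, -0.047], 0],
  ],
)

```text
time: 2.55
position: [0.4854, -0.3509, 0.0469]
tool_rot: [3.14, -0.0, 0.003]
ft_force: [-0.2, -0.1, 0.5]
grip_width: 0.998
```

Call:
carry_out(
  motion=[
    [[0, 0, 0], 0],
    [[0, 0, 0], 0],
    [[0, 0, 0], 0],
    [[0, 0, 0], 0],
    [[0, 0, 0], 0],
    [[0, 0, 0], 0],
    [[0, 0, 0], 0],
    [[0, 0, 0], 0],
    [[0, 0, 0], 0],
    [[0, 0, 0], 0],
    [[0, 0, 0], 0],
    [[0, 0, 0], 0],
  ],
  grip=1,
  squeeze=25,
)

```text
time: 3.75
position: [0.4846, -0.3503, 0.0455]
tool_rot: [-3.142, -0.0, 0.0]
ft_force: [-0.1, 0.3, 0.2]
grip_width: 0.328
```

Call:
carry_out(
  motion=[
    [[0, 0, 0.01], 0],
    [[0, 0, 0.02], 0],
    [[0, 0, 0.03], 0],
    [[0, 0, 0.045], 0],
    [[0, 0, 0.06], 0],
    [[0, 0, 0.075], 0],
    [[0, 0, 0.085], 0],
    [[0, 0, 0.085], 0],
  ],
)

```text
time: 4.55
position: [0.4857, -0.3511, 0.133]
tool_rot: [3.139, -0.0, 0.005]
ft_force: [-0.4, 0.2, -2.8]
grip_width: 0.328
```

```bash
python3 - <<'E'
from h import *
grab('wrist','w2');grab('side','s2')
a=cv2.imread('pics/w2.png')[0:300,150:480];b=cv2.resize(cv2.imread('pics/s2.png')[130:260,220:390],(392,300))
cv2.imwrite('pics/c2.png',np.hstack([a,b]))
E
```

```text
(no output)
```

View pics/c2.png

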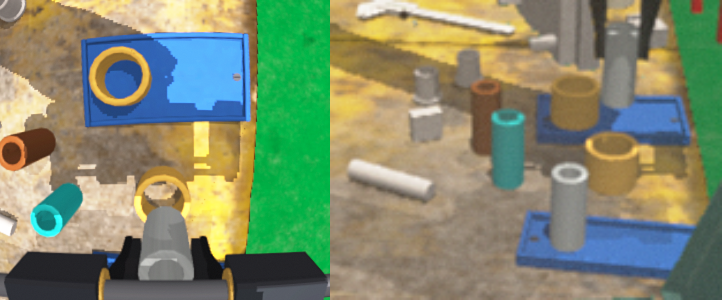

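The small sleeve is held upright and the brass one stayed standing. Next I carry the small sleeve to the small tray.

Call:
carry_out(
  motion=[
    [[0.01, -0.03, 0.0], 0],
    [[0.02, -0.06, 0.0], 0],
    [[0.03, -0.09, 0.0], 0],
    [[0.032, -0.108, 0.0], 0],
    [[0.032, -0.108, 0.0], 0],
    [[0.032, -0.108, -0.03], 0],
    [[0.032, -0.108, -0.055], 0],
    [[0.032, -0.108, -0.07], 0],
    [[0.032, -0.108, -0.073], 0],
    [[0.032, -0.108, -0.073], 0],
    [[0.032, -0.108, -0.073], 0],
  ],
)

```text
time: 5.75
position: [0.5175, -0.4586, 0.0591]
tool_rot: [3.14, 0.0, 0.003]
ft_force: [0.8, -0.4, -1.6]
grip_width: 0.328
```

```bash
python3 - <<'E'
from h import *
grab('wrist','w3');grab('side','s3')
a=cv2.imread('pics/w3.png')[0:300,150:480];b=cv2.resize(cv2.imread('pics/s3.png')[150:280,260:430],(392,300))
cv2.imwrite('pics/c3.png',np.hstack([a,b])); s=get_state();print(s['position'],s['ft_force'])
E
```

```text
[ 0.51751075 -0.45884267  0.05929676] [ 0.00228568  0.70927909 -2.25381339]
```

View pics/c3.png

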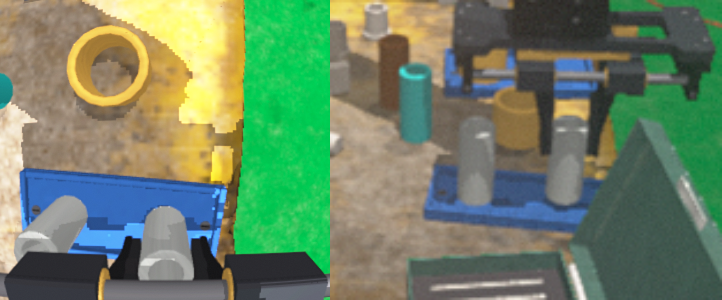

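The sleeve hangs over the free half of the small tray, clear of the sample and the lid. Next I lower it gently.

Call:
carry_out(
  motion=[
    [[0, 0, -0.002], 0],
    [[0, 0, -0.004], 0],
    [[0, 0, -0.006], 0],
    [[0, 0, -0.008], 0],
    [[0, 0, -0.008], 0],
    [[0, 0, -0.008], 0],
  ],
)

```text
time: 6.45
position: [0.5166, -0.4586, 0.0505]
tool_rot: [3.141, -0.0, 0.0]
ft_force: [-2.2, 1.2, 5.4]
grip_width: 0.329
```

Call:
carry_out(
  motion=[
    [[0, 0, 0], 0],
    [[0, 0, 0], 0],
    [[0, 0, 0], 0],
    [[0, 0, 0], 0],
    [[0, 0, 0], 0],
    [[0, 0, 0.01], 0],
    [[0, 0, 0.03], 0],
    [[0, 0, 0.06], 0],
    [[0, 0, 0.09], 0],
    [[0, 0, 0.12], 0],
    [[0, 0, 0.12], 0],
  ],
  grip=-0.1,
)

```text
time: 7.55
position: [0.5193, -0.46, 0.1763]
tool_rot: [3.135, -0.0, 0.012]
ft_force: [0.6, -0.1, 0.6]
grip_width: 0.552
```

```bash
python3 - <<'E'
from h import *
grab('wrist','w4');grab('side','s4')
a=cv2.imread('pics/w4.png')[0:300,150:480];b=cv2.resize(cv2.imread('pics/s4.png')[150:280,260:430],(392,300))
cv2.imwrite('pics/c4.png',np.hstack([a,b])); s=get_state();print(s['position'],s['ft_force'],s['grip_width'])
E
```

```text
[ 0.51719438 -0.45859194  0.17124478] [-0.68012753  0.07545486  0.14039227] 0.5508387026214737
```

View pics/c4.png

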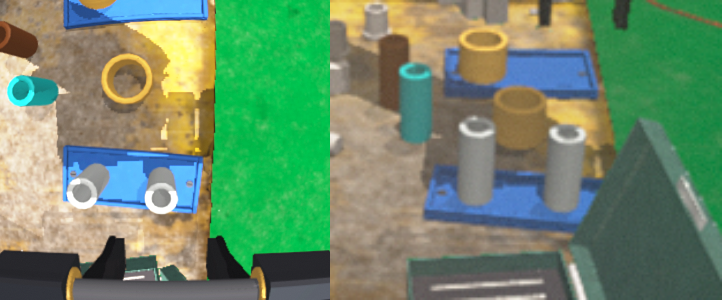

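The small sleeve stands in its tray and is released (side crop about (565,170), upright like the sample). Next is the brass one, with the ring centre in the wrist image at (277,78).

```bash
python3 - <<'E'
from h import *
print(at('w4',277,78.5,.04,True), 'small',at('w4',150+161,197.5,.075,True))
E
```

```text
[ 0.4842 -0.3506  0.04  ] small [ 0.5162 -0.4577  0.075 ]
```

Call:
carry_out(
  motion=[
    [[-0.005, 0.02, 0.0], 0.14],
    [[-0.01, 0.04, 0.0], 0.28],
    [[-0.02, 0.06, 0.0], 0.42],
    [[-0.03, 0.08, 0.0], 0.56],
    [[-0.034, 0.1, 0.0], 0.7],
    [[-0.034, 0.109, 0.0], 0.785],
    [[-0.034, 0.109, -0.03], 0.785],
    [[-0.034, 0.109, -0.06], 0.785],
    [[-0.034, 0.109, -0.09], 0.785],
    [[-0.034, 0.109, -0.1], 0.785],
    [[-0.034, 0.109, -0.1], 0.785],
    [[-0.034, 0.109, -0.1], 0.785],
  ],
  grip=-1,
)

```text
time: 8.85
position: [0.4832, -0.3495, 0.0704]
tool_rot: [2.902, 1.202, 0.001]
ft_force: [0.8, -0.7, 0.6]
grip_width: 1.003
```

Call:
carry_out(
  motion=[
    [[0.0, -0.001, -0.02], 0],
    [[0, -0.001, -0.04], 0],
    [[0, -0.001, -0.05], 0],
    [[0, -0.001, -0.055], 0],
    [[0, -0.001, -0.055], 0],
    [[0, -0.001, -0.055], 0],
  ],
)

```text
time: 9.45
position: [0.4834, -0.3507, 0.0157]
tool_rot: [2.901, 1.201, 0.001]
ft_force: [-0.3, -0.3, 0.6]
grip_width: 1.0
```

Call:
carry_out(
  motion=[
    [[0, 0, 0], 0],
    [[0, 0, 0], 0],
    [[0, 0, 0], 0],
    [[0, 0, 0], 0],
    [[0, 0, 0], 0],
    [[0, 0, 0], 0],
    [[0, 0, 0], 0],
    [[0, 0, 0], 0],
    [[0, 0, 0], 0],
    [[0, 0, 0], 0],
  ],
  grip=1,
  squeeze=25,
)

```text
time: 10.45
position: [0.4827, -0.3502, 0.0146]
tool_rot: [-2.903, -1.202, -0.0]
ft_force: [-0.1, 0.7, 1.2]
grip_width: 0.564
```

Call:
carry_out(
  motion=[
    [[0, 0, 0.01], 0],
    [[0, 0, 0.02], 0],
    [[0, 0, 0.04], 0],
    [[0, 0, 0.06], 0],
    [[0, 0, 0.08], 0],
    [[0, 0, 0.09], 0],
    [[0, 0, 0.09], 0],
    [[0, 0, 0.09], 0],
  ],
)

```text
time: 11.25
position: [0.4821, -0.3502, 0.1041]
tool_rot: [-2.902, -1.201, 0.001]
ft_force: [-0.2, -0.1, -3.6]
grip_width: 0.564
```

```bash
python3 - <<'E'
from h import *
grab('wrist','w5');grab('side','s5')
a=cv2.imread('pics/w5.png')[0:300,150:480];b=cv2.resize(cv2.imread('pics/s5.png')[100:230,260:430],(392,300))
cv2.imwrite('pics/c5.png',np.hstack([a,b])); s=get_state();print(s['position'],s['ft_force'],s['grip_width'])
E
```

```text
[ 0.48173836 -0.34983018  0.1032952 ] [-0.11591959  0.13158064 -3.48424954] 0.560722603392464
```

View pics/c5.png

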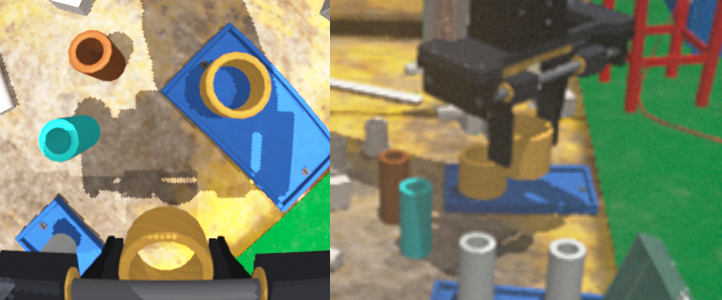

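The brass sleeve is held upright. Next I carry it to the large tray, going +x first to keep off the mould.

Call:
carry_out(
  motion=[
    [[0.02, 0.01, 0.0], 0],
    [[0.035, 0.025, 0.0], 0],
    [[0.043, 0.045, 0.0], 0],
    [[0.043, 0.065, 0.0], 0],
    [[0.043, 0.085, 0.0], 0],
    [[0.043, 0.1, 0.0], 0],
    [[0.043, 0.107, 0.0], 0],
    [[0.043, 0.107, 0.0], 0],
    [[0.043, 0.107, -0.02], 0],
    [[0.043, 0.107, -0.04], 0],
    [[0.043, 0.107, -0.06], 0],
    [[0.043, 0.107, -0.075], 0],
    [[0.043, 0.107, -0.075], 0],
    [[0.043, 0.107, -0.075], 0],
  ],
)

```text
time: 12.75
position: [0.5257, -0.2439, 0.0298]
tool_rot: [2.903, 1.201, 0.0]
ft_force: [0.1, 0.0, -2.7]
grip_width: 0.567
```

```bash
python3 - <<'E'
from h import *
grab('top','t6');grab('side','s6')
a=cv2.imread('pics/t6.png')[100:300,40:440];a=a[:,:];b=cv2.resize(cv2.imread('pics/s6.png')[100:230,260:430],(300,230))
a=cv2.copyMakeBorder(a,0,30,0,0,cv2.BORDER_CONSTANT)
cv2.imwrite('pics/c6.png',np.hstack([a,b])); s=get_state();print(s['position'],s['ft_force'],s['grip_width'])
E
```

```text
[ 0.52656989 -0.24391529  0.03077046] [ 0.87099364 -0.6006197  -2.90008818] 0.5596793243445763
```

View pics/c6.png

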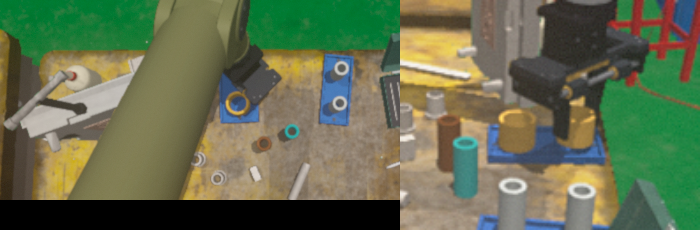

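The brass sleeve sits over the free half of the large tray, and the arm is clear of the mould. Lower and release.

Call:
carry_out(
  motion=[
    [[0, 0, -0.003], 0],
    [[0, 0, -0.006], 0],
    [[0, 0, -0.008], 0],
    [[0, 0, -0.0095], 0],
    [[0, 0, -0.0095], 0],
    [[0, 0, -0.0095], 0],
  ],
)

```text
time: 13.45
position: [0.5256, -0.2432, 0.02]
tool_rot: [-2.903, -1.202, -0.0]
ft_force: [0.0, -0.0, -3.5]
grip_width: 0.564
```

Call:
carry_out(
  motion=[
    [[0, 0, -0.001], 0],
    [[0, 0, -0.0015], 0],
    [[0, 0, -0.0015], 0],
    [[0, 0, -0.0015], 0],
  ],
)

```text
time: 13.85
position: [0.5258, -0.2434, 0.0196]
tool_rot: [2.902, 1.201, 0.0]
ft_force: [-2.6, 0.7, 5.6]
grip_width: 0.561
```

Call:
carry_out(
  motion=[
    [[0, 0, 0], 0],
    [[0, 0, 0], 0],
    [[0, 0, 0], 0],
    [[0, 0, 0], 0],
    [[0, 0, 0], 0],
    [[0, 0, 0.01], 0],
    [[0, 0, 0.03], 0],
    [[0, 0, 0.06], 0],
    [[0, 0, 0.09], 0],
    [[0, -0.02, 0.12], 0],
    [[0, -0.05, 0.14], 0],
    [[0, -0.08, 0.16], 0],
    [[0, -0.1, 0.17], 0],
    [[0, -0.1, 0.17], 0],
    [[0, -0.1, 0.17], 0],
    [[0, -0.1, 0.17], 0],
  ],
  grip=-0.5,
)

```text
time: 15.45
position: [0.5257, -0.3411, 0.188]
tool_rot: [-2.9, -1.204, 0.0]
ft_force: [0.2, -0.0, -1.0]
grip_width: 0.751
```

```bash
python3 - <<'E'
from h import *
grab('wrist','w7');grab('side','s7')
a=cv2.imread('pics/w7.png')[0:300,150:530];b=cv2.resize(cv2.imread('pics/s7.png')[130:260,260:430],(392,300))
cv2.imwrite('pics/c7.png',np.hstack([a,b])); s=get_state();print(s['position'],s['ft_force'],s['grip_width'])
E
```

```text
[ 0.52575496 -0.34131995  0.1880205 ] [-0.00838545 -0.56590616  0.03307388] 0.7547829004689698
```

View pics/c7.png

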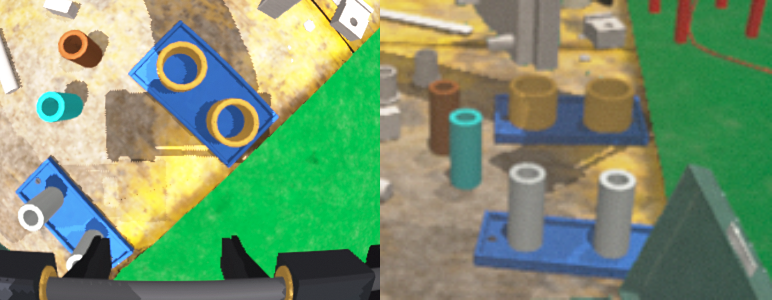

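The brass ring is at (233,122) in the crop, beyond its sample at (182,66). In the side crop both pairs stand upright and level in their trays. A last numeric check, then I hand in.

```bash
python3 - <<'E'
from h import *
def loc(p,c,a):
    a=np.radians(a);d=p[:2]-np.array(c);return np.array([d[0]*np.cos(a)+d[1]*np.sin(a),-d[0]*np.sin(a)+d[1]*np.cos(a)]).round(4)
p=at('w7',150+233,122,.045,True);print('large',p,loc(p,(.4872,-.2411),2.13))
p=at('w4',311,197.5,.075,True);print('small',p,loc(p,(.4823,-.4562),-5.6))
print(ticket.close_job())
E
```

```text
large [ 0.5244 -0.2452  0.045 ] [ 0.037  -0.0055]
small [ 0.5162 -0.4577  0.075 ] [0.0339 0.0018]
the job is handed in; nothing more can be done
None
```

I pulled the steel sleeve out of the brass one and stood each in the free half of its own tray, then handed the job in at about 15.5 s of robot time.

| Sleeve | Position in its tray frame (from the wrist camera) | Limits |
|---|---|---|
| Small (steel) | x +34 mm, y +2 mm | x −12 to 65 mm, y ±20 mm |
| Large (brass) | x +37 mm, y −5.5 mm | x 0 to 65 mm, y ±20 mm |

- **Seating:** when I lowered each sleeve, contact with the tray floor came at the expected height. The last side view shows both upright and level with their samples.
- **Release:** the gripper was open and well clear of everything at hand-in. The largest force reading I saw was about 6 N.
- **Measurements:** none of the checks failed, and the top and wrist cameras agreed to within about 2.5 mm. I did not measure tilt or speed numerically at the end; I judged both from the pictures.

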